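Index the rotary table to its next hole

ROBOT

A 6-joint arm with a two-finger parallel gripper is mounted at the origin on the work surface; the furniture and walls round the work are solid. World frame = base frame: x ahead of the robot, y to its left, z up, the work surface at z = 0. Lengths are in m, angles in degrees, forces in N, time in s.
With the tool pointing down it reaches from about 0.4 to 0.825 m from the base axis. Payload 7 kg.
Tool frame: the origin (TCP) lies on the centre line of the jaws, within the pads' length; the fingertips stand 22 mm ahead of it and the grasp point (between the pads) lies 3 mm ahead of it; z points along the fingers, y is the line along which they close (so a half turn about z gives the same grasp; the last joint's range is limited). The gripper opens to 88 mm and grips with 3 to 60 N. Pads are 19 mm wide; open, the fingers measure 130 mm over their backs; the gripper's body (78 mm by 193 mm) begins 47 mm behind the grasp point.
Start: joints at [80.678, 20.546, 0.682, 0, -70.136, -16.507], TCP at [0.294, 0.608, 0.249] pointing down, gripper open.
Joint ranges: [-176.03, 176.03], [-82.01, 121.73], [-58.28, 71.71], [-173.87, 95.51], [-174.79, -0.11], [-173.66, 173.66]. Speed limits (degrees/s): [136.94, 136.94, 172.46, 180, 180, 180].

INTERFACE

Orientations are given as [roll, pitch, yaw] about the fixed x, y, z axes, in that order (R = Rz(yaw) Ry(pitch) Rx(roll)).
In Python, from plant import get_state, cams, r gives the robot as it stands.
- The arm moves only by the tool apply_moves, never from a script. Its argument "targets" is a list of rows, each an object with "dp": the shift along the world's x, y, z in m, a list of three; "yaw": the turn about the world's z in degrees. In form: [{"dp": [x, y, z], "yaw": yaw}, ...]. A call has 1 to 20 rows; each row is the pose to reach, as a shift and turn from the pose commanded when the call began; what a row does not reach only later rows make up. A row lasts 1/12 s, in which the tool goes at most 41.7 mm and 7.16 degrees, less where a joint would pass 70% of its speed; a pose out of reach is approached as far as the arm can. A call with a gripper value outside its range is refused whole. "grip" is the gripper command: -1 is fully open, 1 is shut, values between are in proportion, set as the call begins (left out, the last holds). The fingers move at their own pace and stop on an object; "squeeze" is the grip in N (left out, the last holds). Time passes only in rows, so rows that repeat a pose let the fingers close. It gives the time, the measured TCP pose, the force, the opening and the grip force at its end, in the units of the state.
- get_state(): the state, without advancing time (a new reading comes with each control period).
- cams.capture(name): name is "scene" or "top" or "wrist"; returns a dict with "image" (480x640x3 uint8, red, green, blue), "range_z" (480x640 float32, m along the optical axis (not along the pixel's ray), 0 where there is no reading), "fx", "fy", "cx", "cy" (pixels), "R" (3x3) and "t" (3): a world point X has camera coordinates R X + t; the wrist camera has in their place "T_tool_cam" (4x4, takes a point from camera to tool coordinates, whose origin is the TCP and whose axes are the flange's). Camera axes: x right, y down, z forward; pixel columns grow to the right and rows downward; lengths in m; the calibration is good to about 2 mm. A picture is of the moment at which its call begins: read the wrist's pose just before it.
- r.close_job(): hands the job in; it is judged then, once.
The state is a dict: "time_s": time; "joints": joint angles; "qd": joint speeds; "joint_torque": joint torques, N m; "tcp_pos": TCP position; "eef_rot": TCP orientation; "contact_force": force on the tool from outside, world axes, zero at the start; "moment": the same for the moment, N m; "gripper_width": finger opening in m; "gripper_force": force on a finger pad.
Only numpy, scipy, OpenCV 4.12 (cv2) and the standard library are available. Lean on these libraries where they do the work, as an engineer would, in place of code of your own. Each camera call takes 0.05 s, during which the arm holds its last target. There are 200 camera calls.

TASK

The small rotary table on the bench is locked by its spring plunger. With the fingertips press the plunger's cup down, keep it pressed and push it round clockwise (seen from above) to the very next hole of the index plate, one eighth of a turn, and let the plunger spring all the way up into that hole so that the table is locked again. Only push: the wooden block lying on the table rides round with it and must not be lifted or pushed out of place, and the things standing round about are left alone.

Things in the scene. Friction and masses are not known exactly. Their poses are not given: they have to be found in the camera images.
- indexer: fixed base of the rotary table, bolted down: round grey foot 116 mm across and a column that carries the index plate. Origin on the bench, on the table's axis; z up; local +x points to the hole in which the plunger sits at the start. Its place and heading differ from run to run.
- plate_top (a point): centre of the top of the fixed index plate: flat steel disc 170 mm across, 9 mm thick, top 49 mm above the bench, with eight round through holes of 14 mm on a circle of 73 mm radius, 45 degrees apart.
- table_top (a point): centre of the top of the turning table (aluminium disc 112 mm across, top 62 mm above the bench), on the vertical axis of rotation. Local x turns with the table and points along its 39 mm wide forked arm, which reaches out over the index plate to the plunger.
- cup_floor (a point): centre of the floor of the plunger's cup: round, shallow, dark steel, open at the top, 56 mm across outside, 49 mm inside, rim 9 mm above this point. At the end of the table's arm, 98 mm from the axis, just outside the index plate; floor 87 mm above the bench when up. Closed fingertips fit in and push on its floor and wall, with some play.
- pin_end (a point): upper end of the plunger's locking pin (12 mm, round end, pointing up): it enters a hole of the index plate from below, 73 mm from the axis on the cup's radius, flush with the plate's top when locked, and goes down with the cup. Seen from above between the arm's two bars.
- plunger (a joint): how far the plunger is pressed down, in m: 0 fully up, 0.015 at its lower stop. A spring pushes it up, 3 N at the top to 5 N at the stop. The pin is clear of the index plate from about 0.009 on; between holes it cannot rise above that. Let go within about 3 degrees of a hole, the round-ended pin centres itself and springs fully up.
- table (a joint): turn of the table in rad, clockwise seen from above counts positive; 0 at the start hole, 0.785 at the next hole clockwise. It turns easily (about 0.5 N at the cup) when the plunger is pressed, stays where it is left, and has about 0.015 rad of play when locked.
- block_middle (a point): the middle of a pale planed wooden block, 45 x 58 x 28 mm, that lies loose about the middle of the turning table and rides with it; its top is 90 mm above the bench.
- cube_middle (a point): the middle of a bystander: pale wooden cube, 40 mm, loose on the bench.
- clamp_middle (a point): the middle of a bystander: spring clamp, 138 x 64 x 24 mm, lying loose on the bench.
- tape_middle (a point): a point at half height in a bystander: tape measure, 92 x 38 x 68 mm, standing loose on the bench.
- stick_middle (a point): the middle of a bystander: square wooden offcut, 110 x 30 x 30 mm, lying loose on the bench.
- block: the same pale wooden block; its origin is the centre of its underside.

How it is judged:
By the outcome, as a careful person would: the job done as asked, in the order asked, and still so for the second after the job is handed in, with the robot touching nothing.
It also fails if it takes over 32 s, if anything falls off the work surface, if the arm or the gripper's body presses on something with over 40 N, if the wrist force passes 120 N, or if a joint passes its speed limit or range.

## Working session

There is one attempt and no reset: what is moved stays moved. The work goes in short steps, Python scripts to look and compute and a tool call to move; the robot and the scene stay as the last step left them, time stands still between calls to the robot, and variables do not carry over. Pictures are saved under pics/ and viewed, at most 10 in all, crops included, and the job is handed in when it is done.

Besides the shell and the picture viewer there is one more tool, called after "Request:" by a JSON object that holds its "api" and its "payload". apply_moves: Moves the arm, as the interface text tells. Its arguments: {"type":"object","properties":{"targets":{"type":"array","items":{"type":"object","properties":{"dp":{"type":"array","items":{"type":"number"}},"yaw":{"type":"number"}}}},"grip":{"type":"number"},"squeeze":{"type":"number"}},"required":["targets"]}

```bash
mkdir -p pics
cat > h.py <<'E'
import numpy as np,cv2
from plant import get_state,cams,r
def world(c):
    v,u=np.mgrid[0:480,0:640];z=c["range_z"]
    P=np.stack([(u-c["cx"])/c["fx"]*z,(v-c["cy"])/c["fy"]*z,z],-1)
    return (P-c["t"])@c["R"]  # R^T (P-t)
def save(n,im): cv2.imwrite("pics/"+n+".png",im[...,::-1])
E
python3 - <<'E'
from h import *
print(get_state())
for n in("top","scene"):
    c=cams.capture(n);save(n,c["image"]);np.savez(n+".npz",**c)
E
```

```text
{'time_s': 0.0, 'joints': array([ 8.06784718e+01,  2.05898863e+01,  6.33827950e-01, -2.14371217e-02,
       -7.01351232e+01, -1.65032867e+01]), 'qd': array([-0.01105273, -0.00428726,  0.03158858,  0.00709721, -0.10993975,
       -0.01330834]), 'joint_torque': array([ 8.55449780e-04, -5.82713163e+01,  2.93062466e+01,  6.99744925e+00,
        7.11334185e-03, -1.50826386e-04]), 'tcp_pos': array([0.29389915, 0.60715372, 0.2476364 ]), 'eef_rot': array([ 1.79906850e+02, -6.58252548e-03, -2.58321099e+01]), 'contact_force': array([ 0.49248987, -0.28604687,  0.71740871]), 'moment': array([ 0.01507413,  0.02726472, -0.06695159]), 'gripper_force': 0.0, 'gripper_width': 0.08771965122326024}
```

View pics/top.png

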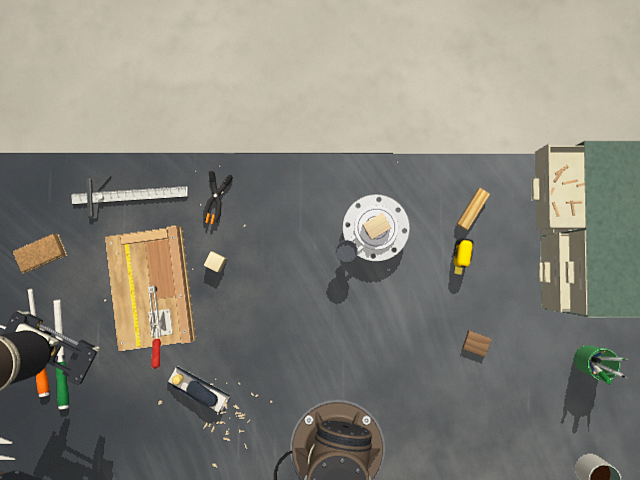

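View pics/scene.png

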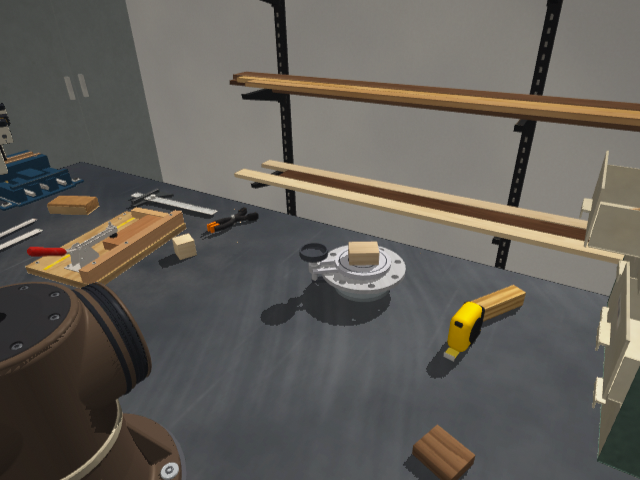

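The top view shows the plate at about (376,227), the cup at about (347,251) to its lower left, and the block at (376,226). The bystanders are clear of the turntable. Next I'll measure these positions.

```bash
cat > m.py <<'E'
from h import *
from scipy.optimize import least_squares
c=dict(np.load("top.npz"));W=world(c)
ctr=W[227,376]
print(ctr,W[251,347],W[300,300],-c["R"].T@c["t"])
sub=W[170:290,310:440].reshape(-1,3)
m=(abs(sub[:,2]-.049)<.005);p=sub[m][:,:2]
print(m.sum(),p.min(0),p.max(0))
def circ(p,cen0,R):
    h=cv2.convexHull(p.astype(np.float32))[:,0]
    f=least_squares(lambda q:np.hypot(*(h-q[:2]).T)-R,cen0,loss="soft_l1",f_scale=.002)
    return f.x,np.abs(f.fun).mean()
cc=np.median(p,0);p=p[np.hypot(*(p-cc).T)<.095]
print("plate",circ(p,cc,.085))
m=(abs(sub[:,2]-.0915)<.008);p=sub[m][:,:2]
q=W[251,347][:2];p=p[np.hypot(*(p-q).T)<.045]
print("cup",len(p),p.min(0),p.max(0),circ(p,p.mean(0),.028))
E
python3 m.py
```

```text
[ 0.56463373 -0.09330797  0.08972289] [ 0.50455864 -0.0211795   0.08941763] [ 0.37829477  0.10004225 -0.00226276] [0.45641804 0.01066819 1.6179826 ]
1364 [ 0.48306267 -0.17825648] [ 0.65031808 -0.01160704]
plate (array([ 0.56611877, -0.09450578]), np.float64(0.0004911489688570523))
cup 335 [ 0.47706481 -0.04588647] [0.53195148 0.00870208] (array([ 0.50462127, -0.01835782]), np.float64(0.0007437373356070571))
```

Request:
{"api": "apply_moves", "payload": {"targets": [{"dp":[0.21,-0.626,0],"yaw":-25},{"dp":[0.21,-0.626,0],"yaw":-25},{"dp":[0.21,-0.626,0],"yaw":-25},{"dp":[0.21,-0.626,0],"yaw":-25},{"dp":[0.21,-0.626,0],"yaw":-25},{"dp":[0.21,-0.626,0],"yaw":-25},{"dp":[0.21,-0.626,0],"yaw":-25},{"dp":[0.21,-0.626,0],"yaw":-25},{"dp":[0.21,-0.626,0],"yaw":-25},{"dp":[0.21,-0.626,0],"yaw":-25},{"dp":[0.21,-0.626,0],"yaw":-25},{"dp":[0.21,-0.626,0],"yaw":-25},{"dp":[0.21,-0.626,0],"yaw":-25},{"dp":[0.21,-0.626,0],"yaw":-25},{"dp":[0.21,-0.626,0],"yaw":-25},{"dp":[0.21,-0.626,0],"yaw":-25},{"dp":[0.21,-0.626,0],"yaw":-25},{"dp":[0.21,-0.626,0],"yaw":-25},{"dp":[0.21,-0.626,0],"yaw":-25},{"dp":[0.21,-0.626,0],"yaw":-25}], "grip": 1, "squeeze": 10}}

```text
time_s: 1.77
tcp_pos: [0.5038, -0.0177, 0.2484]
eef_rot: [180.0, 0.0, -50.8]
contact_force: [0.3, 0.8, -0.4]
gripper_width: 0.0004
gripper_force: 0.0
```

```bash
cat >> h.py <<'E'
from scipy.spatial.transform import Rotation as Ro
def wrist():
    s=get_state();c=cams.capture("wrist")
    T=np.eye(4);T[:3,:3]=Ro.from_euler("xyz",s["eef_rot"],degrees=True).as_matrix();T[:3,3]=s["tcp_pos"]
    M=np.linalg.inv(T@c["T_tool_cam"]);c["R"]=M[:3,:3];c["t"]=M[:3,3]
    return s,c,world(c)
E
python3 - <<'E'
from h import *
s,c,W=wrist();save("w1",c["image"]);np.savez("w1.npz",W=W,**c)
print(s)
E
```

```text
{'time_s': 1.7667, 'joints': array([ 2.03391429e+01,  4.32231830e+00, -2.04391507e+01, -1.18791870e-02,
       -6.52504188e+01,  1.88830003e+01]), 'qd': array([ 0.83855834, -0.28695563,  0.02468442,  0.1114062 ,  0.02823895,
        0.15644091]), 'joint_torque': array([-7.47998245e-01, -3.42867994e+01,  2.83382303e+01,  6.74588040e+00,
        5.15847572e-02, -3.92761140e-03]), 'tcp_pos': array([ 0.50380006, -0.01772939,  0.24843694]), 'eef_rot': array([ 1.79992243e+02,  1.40539515e-02, -5.07828322e+01]), 'contact_force': array([ 0.30356992,  0.76218634, -0.37525209]), 'moment': array([ 0.07012356, -0.02874486,  0.03591516]), 'gripper_force': 0.0, 'gripper_width': 0.0003927634372213147}
```

View pics/w1.png

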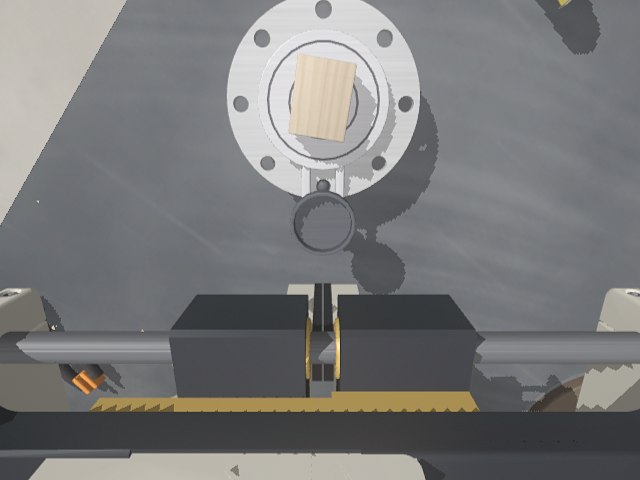

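The wrist view shows the plate centred at about (323,103), the cup at (323,222), the pin at (323,186) and the closed fingertips at about (323,290). I'll refit from this view.

```bash
cat > m2.py <<'E'
import sys
from h import *
from scipy.optimize import least_squares
def circ(p,cen0,R):
    h=cv2.convexHull(p.astype(np.float32))[:,0]
    f=least_squares(lambda q:np.hypot(*(h-q[:2]).T)-R,cen0,loss="soft_l1",f_scale=.002)
    return f.x.round(4),np.abs(f.fun).mean().round(4)
def fit(W,cup):
    s=W.reshape(-1,3)
    def sel(z,tol,c,R): return s[(abs(s[:,2]-z)<tol)&(np.hypot(*(s[:,:2]-c).T)<R)][:,:2]
    A=np.array([.5661,-.0945]);p=sel(.049,.004,A,.092);print("plate",len(p),circ(p,A,.085))
    for z,t,R in((.096,.004,.028),(.087,.003,.0245)):
        p=sel(z,t,cup,.04);print("cup z",z,len(p),circ(p,p.mean(0),R) if len(p)>20 else 0)
if __name__=="__main__":
    d=np.load("w1.npz");W=d["W"];fit(W,np.array([.5046,-.0184]))
    for v,u in((222,323),(222,295),(186,323),(60,345),(195,323),(290,323)):print(v,u,W[v,u].round(4))
E
python3 m2.py
```

```text
plate 14318 (array([ 0.5684, -0.097 ]), np.float64(0.0003))
cup z 0.096 887 (array([ 0.5071, -0.0209]), np.float64(0.0004))
cup z 0.087 2409 (array([ 0.5088, -0.0224]), np.float64(0.0014))
222 323 [ 0.5068 -0.0214  0.088 ]
222 295 [ 0.5256 -0.0063  0.0885]
186 323 [ 0.5226 -0.0409  0.0503]
60 345 [ 0.5754 -0.134   0.0627]
195 323 [ 0.5228 -0.0409  0.0974]
290 323 [0.4395 0.0608 0.0007]
```

Request:
{"api": "apply_moves", "payload": {"targets": [{"dp":[0.002,-0.002,-0.04],"yaw":0},{"dp":[0.002,-0.002,-0.07],"yaw":0},{"dp":[0.002,-0.002,-0.1],"yaw":0},{"dp":[0.002,-0.002,-0.118],"yaw":0},{"dp":[0.002,-0.002,-0.118],"yaw":0},{"dp":[0.002,-0.002,-0.118],"yaw":0},{"dp":[0.002,-0.002,-0.118],"yaw":0}]}}

```text
time_s: 2.4
tcp_pos: [0.507, -0.0195, 0.132]
eef_rot: [-179.9, -0.1, -50.7]
contact_force: [0.3, 0.2, 0.0]
gripper_width: 0.0006
gripper_force: 0.0
```

Run:
```python
from h import *
from m2 import fit
s,c,W=wrist();save("w2",c["image"]);np.savez("w2.npz",W=W,**c)
fit(W,np.array([.506,-.02]))
X=np.array([*s["tcp_pos"][:2],s["tcp_pos"][2]-.022]);q=c["R"]@X+c["t"]
print("tip",X,c["fx"]*q[0]/q[2]+c["cx"],c["fy"]*q[1]/q[2]+c["cy"])
```

```text
plate 22846 (array([ 0.5684, -0.097 ]), np.float64(0.0005))
cup z 0.096 1256 (array([ 0.5073, -0.021 ]), np.float64(0.0006))
cup z 0.087 3262 (array([ 0.5095, -0.0236]), np.float64(0.0011))
tip [ 0.50703415 -0.01952897  0.1099671 ] 323.5530418830497 302.5095159985431
```

View pics/w2.png

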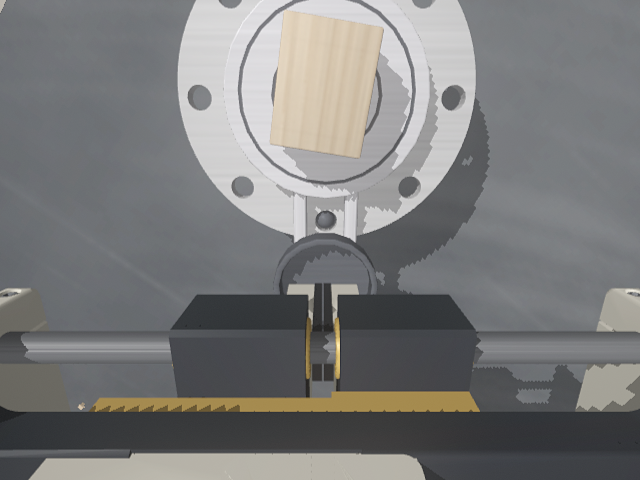

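The fingertips span u 288–358 with their front edge at about row 284, and the cup rim spans u 275–378. I'll check the fingertip edge against the calibration.

Run:
```python
from h import *
c=np.load("w2.npz");W=c["W"];T=c["T_tool_cam"];M=np.linalg.inv(T);print(T.round(4))
for x in(.0075,.0095,.0115):
  for y in(-.018,.018):
    q=M@[x,y,.022,1];print(x,y,(c["fx"]*q[0]/q[2]+c["cx"]).round(1),(c["fy"]*q[1]/q[2]+c["cy"]).round(1))
v,u=np.mgrid[0:480,0:640];z=c["range_z"]
P=np.stack([(u-c["cx"])/c["fx"]*z,(v-c["cy"])/c["fy"]*z,z],-1)@T[:3,:3].T+T[:3,3]
for v,u in((287,292),(287,305),(287,315),(287,340),(287,355),(300,323),(292,312)):print(v,u,P[v,u].round(4))
for r_ in(282,284,286,290):print(r_,np.flatnonzero(abs(P[r_,250:400,2]-.018)<.012)+250)
```

```text
[[-3.000e-04 -9.539e-01 -3.002e-01  8.270e-02]
 [ 1.000e+00 -2.000e-04 -1.000e-04 -5.000e-04]
 [ 0.000e+00 -3.002e-01  9.539e-01 -1.364e-01]
 [ 0.000e+00  0.000e+00  0.000e+00  1.000e+00]]
0.0075 -0.018 286.7 288.7
0.0075 0.018 360.3 288.6
0.0095 -0.018 286.5 284.9
0.0095 0.018 360.5 284.9
0.0115 -0.018 286.4 281.1
0.0115 0.018 360.6 281.1
287 292 [ 0.0119 -0.0147  0.0145]
287 305 [ 0.0117 -0.0086  0.015 ]
287 315 [ 0.0109 -0.004   0.0167]
287 340 [0.012  0.0076 0.0143]
287 355 [0.0115 0.0147 0.0153]
300 323 [-0.0106 -0.0002  0.0452]
292 312 [ 0.0121 -0.0052  0.0088]
282 []
284 [315 316 317 318 319 320 321 324 325 326 327 328 329 330]
286 [289 290 291 292 293 294 295 296 297 298 299 300 301 302 303 304 305 306
 307 308 309 310 311 312 313 315 316 317 318 319 320 321 324 325 326 327
 328 329 330 332 333 334 335 336 337 338 339 340 341 342 343 344 345 346
 347 348 349 350 351 352 353 354 355 356]
290 [288 289 290 291 292 293 294 295 296 297 298 299 300 301 302 303 304 305
 306 307 308 309 310 311 312 313 315 316 317 318 319 320 321 324 325 326
 327 328 329 330 332 333 334 335 336 337 338 339 340 341 342 343 344 345
 346 347 348 349 350 351 352 353 354 355 356 357]
```

Request:
{"api": "apply_moves", "payload": {"targets": [{"dp":[0,0,-0.008],"yaw":0},{"dp":[0,0,-0.014],"yaw":0},{"dp":[0,0,-0.019],"yaw":0},{"dp":[0,0,-0.022],"yaw":0},{"dp":[0,0,-0.025],"yaw":0},{"dp":[0,0,-0.027],"yaw":0},{"dp":[0,0,-0.027],"yaw":0},{"dp":[0,0,-0.027],"yaw":0}]}}

```text
time_s: 3.12
tcp_pos: [0.506, -0.0204, 0.1036]
eef_rot: [180.0, 0.0, -50.8]
contact_force: [-1.6, 2.8, 4.2]
gripper_width: 0.0004
gripper_force: 1.9
```

Run:
```python
from h import *
s=get_state();print(s["tcp_pos"],s["contact_force"],s["moment"])
s,c,W=wrist();save("w3",c["image"][150:400,200:450]);
```

```text
[ 0.50602177 -0.02041236  0.10359564] [-1.61440976  2.83393437  4.184198  ] [0.73789924 0.8681811  0.04076668]
```

View pics/w3.png

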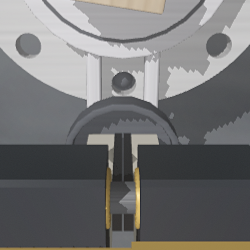

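Run:
```python
from h import *
s,c,W=wrist()
print(s["contact_force"])
print("pin",np.round(W[226:238:3,318:330:3,2],4))
print("rim",np.round(W[244:266:2,323],4)); print(np.round(W[262:290:4,300],4))
```

```text
[-1.58082764  2.87698066  3.92428987]
pin [[0.0427 0.0413 0.0425 0.042 ]
 [0.0439 0.0441 0.0428 0.0422]
 [0.0428 0.0424 0.043  0.0431]
 [0.0421 0.0428 0.0437 0.0426]]
rim [[ 0.5184 -0.0353  0.0478]
 [ 0.5181 -0.0348  0.0497]
 [ 0.5242 -0.0423  0.0816]
 [ 0.5244 -0.0425  0.0852]
 [ 0.5243 -0.0424  0.0874]
 [ 0.5242 -0.0422  0.0896]
 [ 0.524  -0.042   0.0914]
 [ 0.5231 -0.0409  0.0902]
 [ 0.5225 -0.0402  0.0902]
 [ 0.5199 -0.037   0.0821]
 [ 0.5189 -0.0358  0.0807]]
[[ 0.53   -0.0329  0.0904]
 [ 0.5271 -0.0285  0.0821]
 [ 0.5258 -0.0267  0.0816]
 [ 0.5244 -0.0249  0.0812]
 [ 0.5231 -0.0233  0.0814]
 [ 0.5221 -0.0221  0.0826]
 [ 0.5225 -0.0233  0.0897]]
```

The fingertips are in the cup: the rim is at 90.5 mm and the floor at 81.5 mm, so it is pressed about 5.5 mm. They touch the inner wall, so I'll ease outward and press on.

Request:
{"api": "apply_moves", "payload": {"targets": [{"dp":[-0.001,0.0015,0],"yaw":0},{"dp":[-0.001,0.0015,-0.002],"yaw":0},{"dp":[-0.001,0.0015,-0.004],"yaw":0},{"dp":[-0.001,0.0015,-0.006],"yaw":0},{"dp":[-0.001,0.0015,-0.0075],"yaw":0},{"dp":[-0.001,0.0015,-0.0075],"yaw":0},{"dp":[-0.001,0.0015,-0.0075],"yaw":0}]}}

```text
time_s: 3.8
tcp_pos: [0.5056, -0.019, 0.0962]
eef_rot: [-180.0, -0.0, -50.8]
contact_force: [2.7, -2.8, 5.0]
gripper_width: 0.0005
gripper_force: 2.5
```

Run:
```python
from h import *
s,c,W=wrist()
print(s["tcp_pos"],s["contact_force"])
print("pin",np.round(W[220:250:3,318:330:3,2],4))
print("floor",np.round(W[262:290:4,300],4))
```

```text
[ 0.50562538 -0.01903995  0.09619146] [ 2.67660349 -2.77587308  5.0459346 ]
pin [[0.0505 0.0493 0.0499 0.0501]
 [0.0493 0.0493 0.0357 0.0344]
 [0.0351 0.0362 0.0353 0.036 ]
 [0.0362 0.0369 0.0358 0.0344]
 [0.0349 0.0364 0.0357 0.0352]
 [0.0157 0.034  0.0344 0.0312]
 [0.0144 0.0162 0.0156 0.0158]
 [0.0403 0.0148 0.0156 0.015 ]
 [0.0723 0.0719 0.0731 0.073 ]
 [0.0767 0.0765 0.0782 0.0772]]
floor [[ 0.5296 -0.0316  0.0831]
 [ 0.5267 -0.0271  0.0745]
 [ 0.5254 -0.0254  0.0745]
 [ 0.5241 -0.0237  0.0742]
 [ 0.5226 -0.0218  0.0735]
 [ 0.5214 -0.0203  0.074 ]
 [ 0.5216 -0.0212  0.0803]]
```

Run:
```python
import numpy as np
rel=np.array([-.0614,.0767])
for k in range(1,19):
    a=np.radians(-2.5*k);R=np.array([[np.cos(a),-np.sin(a)],[np.sin(a),np.cos(a)]]);print(-2.5*k,(R@rel-rel).round(4))
```

```text
-2.5 [0.0034 0.0026]
-5.0 [0.0069 0.0051]
-7.5 [0.0105 0.0074]
-10.0 [0.0143 0.0095]
-12.5 [0.0181 0.0115]
-15.0 [0.0219 0.0133]
-17.5 [0.0259 0.0149]
-20.0 [0.0299 0.0164]
-22.5 [0.034  0.0177]
-25.0 [0.0382 0.0188]
-27.5 [0.0424 0.0197]
-30.0 [0.0466 0.0204]
-32.5 [0.0508 0.021 ]
-35.0 [0.0551 0.0213]
-37.5 [0.0594 0.0215]
-40.0 [0.0637 0.0215]
-42.5 [0.0679 0.0213]
-45.0 [0.0722 0.021 ]
```

First I'll go half way and check.

Request:
{"api": "apply_moves", "payload": {"targets": [{"dp":[0.0034,0.0026,0],"yaw":-2.5},{"dp":[0.0069,0.0051,0],"yaw":-5},{"dp":[0.0105,0.0074,0],"yaw":-7.5},{"dp":[0.0143,0.0095,0],"yaw":-10},{"dp":[0.0181,0.0115,0],"yaw":-12.5},{"dp":[0.0219,0.0133,0],"yaw":-15},{"dp":[0.0259,0.0149,0],"yaw":-17.5},{"dp":[0.0299,0.0164,0],"yaw":-20},{"dp":[0.0299,0.0164,0],"yaw":-20},{"dp":[0.0299,0.0164,0],"yaw":-20}]}}

```text
time_s: 4.68
tcp_pos: [0.5347, -0.0026, 0.0959]
eef_rot: [180.0, 0.0, -70.8]
contact_force: [1.6, -0.8, 4.8]
gripper_width: 0.0009
gripper_force: 2.5
```

```bash
cat > m3.py <<'E'
from h import *
from m2 import circ
s,c,W=wrist();print(s["tcp_pos"],s["eef_rot"][2],s["contact_force"].round(1))
f=W.reshape(-1,3)
A=np.array([.568,-.097]);p=f[(abs(f[:,2]-.049)<.004)&(np.hypot(*(f[:,:2]-A).T)<.092)][:,:2]
C,e=circ(p,A,.085);print("plate",C,e)
# pin: low points seen between bars at pin radius, z .03-.04
r_=np.hypot(*(f[:,:2]-C).T);a=np.degrees(np.arctan2(f[:,1]-C[1],f[:,0]-C[0]))
m=(f[:,2]>.031)&(f[:,2]<.041)&(abs(r_-.073)<.012)&(a>60)&(a<140)
print("pin",m.sum(),f[m].mean(0).round(4),np.median(a[m]).round(2))
# arm bars: z .055-.068, r .065-.08
m=(f[:,2]>.053)&(f[:,2]<.070)&(r_>.062)&(r_<.078)&(a>50)&(a<150)
print("bars",m.sum(),f[m][:,2].mean().round(4),np.percentile(a[m],[1,50,99]).round(2))
u,v=[np.round(x).astype(int) for x in (0,0)]
# holes: deep points at r=.073
m=(f[:,2]<.03)&(abs(r_-.073)<.005)
h=np.sort(a[m]);g=np.split(h,np.flatnonzero(np.diff(h)>5)+1)
print("holes",[(len(x),((x.min()+x.max())/2).round(2)) for x in g if len(x)>15])
np.savez("w4.npz",W=W,**c);save("last",c["image"])
E
python3 m3.py
```

```text
[ 0.53470252 -0.00255431  0.0958863 ] -70.80383713945633 [ 1.6 -0.8  4.8]
plate [ 0.5685 -0.0967] 0.0007
pin 17 [ 0.546  -0.0284  0.0402] 127.7
bars 974 0.0581 [ 92.22 100.37 126.17]
holes []
```

View pics/last.png

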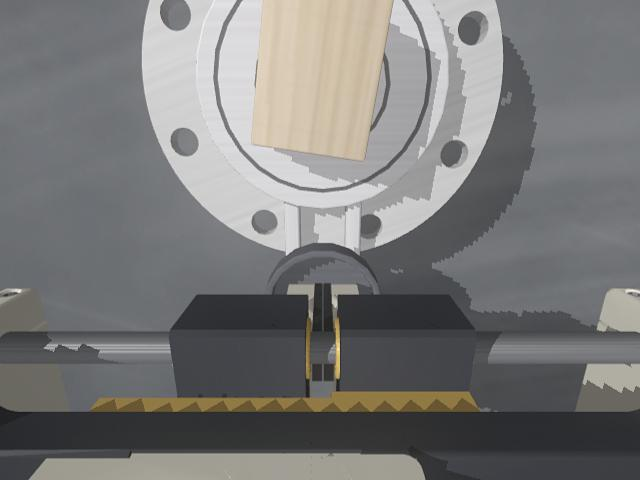

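The table turns with the tool. The bars sit at u 291 and 354, with the start hole at (371,226) and the target hole at (264,222). I'll do the remaining 25°.

Request:
{"api": "apply_moves", "payload": {"targets": [{"dp":[0.0041,0.0013,0],"yaw":-2.5},{"dp":[0.0083,0.0024,0],"yaw":-5},{"dp":[0.0125,0.0033,0],"yaw":-7.5},{"dp":[0.0167,0.004,0],"yaw":-10},{"dp":[0.0209,0.0046,0],"yaw":-12.5},{"dp":[0.0252,0.0049,0],"yaw":-15},{"dp":[0.0295,0.0051,0],"yaw":-17.5},{"dp":[0.0338,0.0051,0],"yaw":-20},{"dp":[0.038,0.0049,0],"yaw":-22.5},{"dp":[0.0423,0.0046,0],"yaw":-25},{"dp":[0.0423,0.0046,0],"yaw":-25},{"dp":[0.0423,0.0046,0],"yaw":-25}]}}

```text
time_s: 5.73
tcp_pos: [0.5773, 0.0025, 0.096]
eef_rot: [-180.0, 0.0, -95.7]
contact_force: [-0.1, 3.4, 5.4]
gripper_width: 0.0008
gripper_force: 2.5
```

```bash
python3 m3.py
python3 - <<'E'
import cv2
i=cv2.imread("pics/last.png")[160:300,230:420];cv2.imwrite("pics/w5.png",cv2.resize(i,None,fx=4,fy=4))
E
```

```text
[0.57727603 0.00248113 0.09600925] -95.74579071961 [-0.1  3.4  5.4]
plate [ 0.5688 -0.0967] 0.0009
pin 217 [ 0.572  -0.0244  0.0353] 84.78
bars 981 0.0581 [ 67.28  75.63 101.49]
holes []
```

View pics/w5.png

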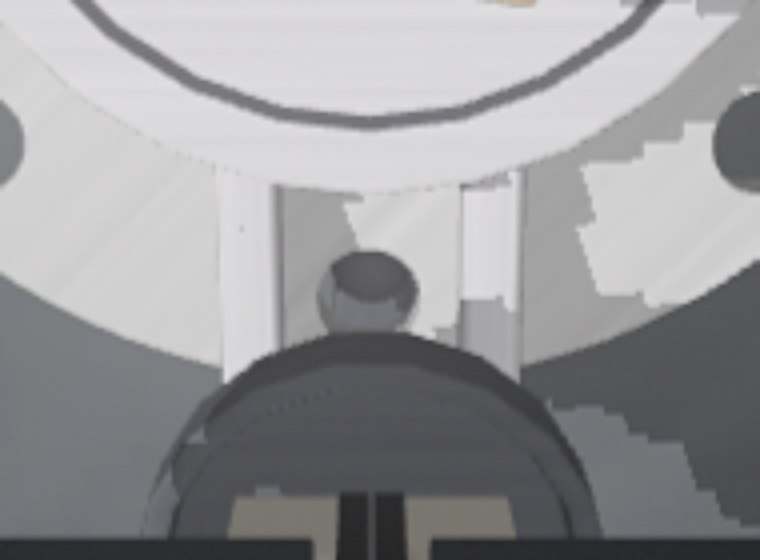

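The hole is at x≈368 and the mid-line between the bars at x≈371 in the enlarged crop, so they agree to within about 0.5 mm. I'll ease outward and rise straight up.

Request:
{"api": "apply_moves", "payload": {"targets": [{"dp":[0,0.001,0],"yaw":0},{"dp":[0,0.001,0.003],"yaw":0},{"dp":[0,0.001,0.006],"yaw":0},{"dp":[0,0.001,0.009],"yaw":0},{"dp":[0,0.001,0.012],"yaw":0},{"dp":[0,0.001,0.015],"yaw":0},{"dp":[0,0.001,0.018],"yaw":0},{"dp":[0,0.001,0.024],"yaw":0},{"dp":[0,0.001,0.035],"yaw":0},{"dp":[0,0.001,0.06],"yaw":0},{"dp":[0,0.001,0.09],"yaw":0},{"dp":[0,0.001,0.12],"yaw":0},{"dp":[0,0.001,0.15],"yaw":0},{"dp":[0,0.001,0.15],"yaw":0},{"dp":[0,0.001,0.15],"yaw":0},{"dp":[0,0.001,0.15],"yaw":0}]}}

```text
time_s: 7.12
tcp_pos: [0.5769, 0.0031, 0.2463]
eef_rot: [-180.0, 0.0, -95.8]
contact_force: [0.3, -0.2, -0.9]
gripper_width: 0.0003
gripper_force: 0.0
```

```bash
python3 m3.py
python3 - <<'E'
import numpy as np
W=np.load("w4.npz")["W"];f=W.reshape(-1,3)
for n,z,R,c in(("rim/floor",(.07,.11),.035,(.578,.001)),("pin",(.03,.055),.005,(.5765,-.024))):
    m=(f[:,2]>z[0])&(f[:,2]<z[1])&(np.hypot(*(f[:,:2]-c).T)<R);print(n,m.sum(),np.percentile(f[m][:,2],[5,25,50,75,95]).round(4))
E
```

```text
[0.57693805 0.00314363 0.24632497] -95.83339704101923 [ 0.3 -0.2 -0.9]
plate [ 0.5687 -0.0969] 0.0002
pin 6 [ 0.5577 -0.0311  0.0392] 85.06
bars 314 0.0581 [ 67.53  93.47 101.53]
holes [(18, np.float64(-7.69)), (36, np.float64(38.07)), (37, np.float64(130.65)), (18, np.float64(176.02))]
rim/floor 3408 [0.0863 0.0871 0.0878 0.0931 0.0967]
pin 79 [0.0453 0.0473 0.0481 0.0488 0.05  ]
```

View pics/last.png

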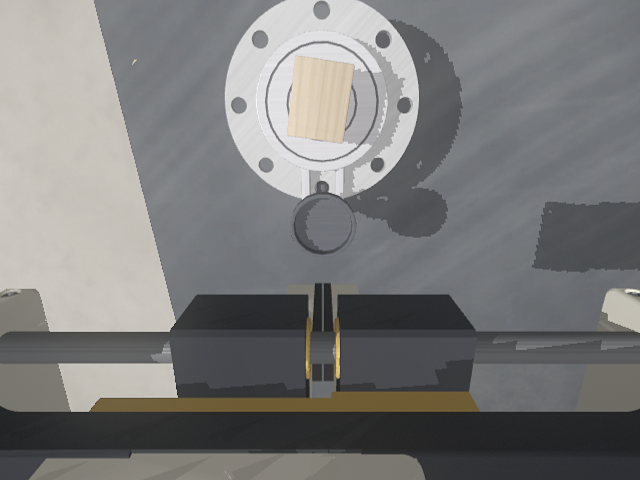

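The cup is at (323,223) with its floor at 87.5 mm and its rim at about 96 mm, so the plunger is fully up. The pin at (322,187) is flush with the plate, and the block has kept its place on the table. I'm handing in the job.

```bash
python3 -c "
from plant import r;print(r.close_job())"
```

```text
the job is handed in; nothing more can be done
None
```

The table was turned one eighth clockwise, its plunger is fully up in the next hole, the block rode round in place, and the job is handed in (no verdict was returned).

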